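# Run the inspection slide to its flagged stop

## Task

Move the board-inspection slide to its flagged stop: with the fingertips press the pad in the middle of the carriage down to free its brake, keep it pressed and push the carriage along the rail until it rests against the stop that carries the little flag. Then lift off so that the pad springs up and the brake holds the carriage there. Do not force the carriage along with the brake on, and leave the loose things lying around the slide where they are.

Things in the scene. Friction and masses are not known exactly. Their poses are not given: they have to be found in the camera images.
- slide_base: The fixed base of the slide: aluminium plate 80 x 360 x 12 mm with a steel T-rail along its own y axis (rail top at z 30 mm). Origin on the bench under its middle, z up; its y axis is the direction of travel. Fixed to the bench, place and yaw vary. Graduation lines along its front edge.
- carriage (a joint): Position of the carriage along the base's y axis, m; 0 in the middle of the base, positive towards the base's +y. With the brake on about 30 N is needed to drag it; freed, it moves against 1.5 N of friction and a drag of 8 N per m/s. It cannot be lifted off. Behind it (base's +x) a tray with a fixed phone board reaches from 28 to 90 mm off the rail's axis, 41 mm high.
- brake_pad (a joint): How far the brake pad is pressed down, m: about 0 up (brake on), 0.006 fully down. The force rises to about 10 N over the first 2 mm, where the brake lets go, and then stays nearly the same, 11 N at the bottom. Press it well down: a soft arm sags a millimetre or two. When let go the pad springs back and the brake grips at once.
- pad_top (a point): Centre of the upper face of the brake pad, a ribbed black rubber plate 46 mm across x 52 mm along the rail in the middle of the carriage; 50 mm above the bench when up, 44 mm when fully down. It travels with the carriage.
- carriage_center (a point): Middle of the carriage on the rail's axis, 30 mm above the bench. Dark steel block, 60 mm across, 88 mm along the rail (end faces 44 mm from this point). Across each end stands a ridge 16 mm thick, top at z 62 mm; between the ridges is a saddle 56 mm long, open at both sides, with the brake pad as its floor.
- flag_stop_center (a point): Centre of the flagged stop, 30 mm above the bench: a fixed clamp block 44 mm across, 16 mm along the rail, top at z 44 mm, with a thin pin carrying a small dark plate on edge (64 x 6 x 14 mm), the flag, up to z 76 mm, that overhangs the block to the rear. It may be at either end of the rail. The carriage touches it when their centres are 52 mm apart. It does not give way.
- plain_stop_center (a point): Centre of the other stop, 30 mm above the bench: the same block without pin and flag, at the other end of the rail.
- screw_tin: Loose bystander: shallow round tin with screws, 54 mm across, 14 mm high, in front of the slide; origin under its centre.
- tweezers: Loose bystander: steel tweezers 126 mm long, 9 mm high, lying in front of the slide; origin under the middle.
- solder_reel: Loose bystander: white solder reel 52 mm across, 24 mm high, standing behind the slide; origin under its centre.
- glue_tube: Loose bystander: yellow and blue glue tube, 31 x 82 x 24 mm, right of the slide; origin under its middle.
- spudger: Loose bystander: black plastic spudger, 150 mm long, 8 mm high, left of the slide; origin under its middle.

How it is judged (in metres and radians):
On the way, in this order (a step that is already met when the one before it is completed fails the run):
1. the pad is pressed at least 2 mm down while the carriage is still at least 20 mm short of the flagged stop (value of joint brake_pad above 0.002 m and horizontal distance between carriage_center and flag_stop_center above 0.072 m), for 0.1 s.
2. the carriage reaches the flagged stop (within 2 mm) (horizontal distance between carriage_center and flag_stop_center below 0.054 m), for 0.1 s.
At the end, for the whole second after the job is handed in: The carriage rests against the flagged stop (gap under 2 mm), at rest, with the pad up (within 1 mm) and the brake on (horizontal distance between carriage_center and flag_stop_center below 0.054 m and value of joint brake_pad below 0.001 m and velocity of joint carriage between -0.003 and 0.003 m/s); the robot touches nothing.
It fails at once if the carriage is dragged along with the brake on (faster than 10 mm/s with the pad pressed less than 0.5 mm) (value of joint brake_pad below 0.0005 m and (velocity of joint carriage above 0.01 m/s or velocity of joint carriage below -0.01 m/s)).
It fails at once if a loose thing beside the slide is moved more than 15 mm or lifted (distance of any of screw_tin, tweezers, solder_reel, glue_tube, spudger from where it was at the start of the episode above 0.015 m).
It also fails if it takes over 38 s, if anything falls off the work surface, if the arm or the gripper's body presses on something with over 40 N, if the wrist force passes 120 N, or if a joint passes its speed limit or range.

## Robot

A 6-joint arm with a two-finger parallel gripper is mounted at the origin on a cart in front of the work surface, level with it; the furniture and walls round the work are solid. World frame = base frame: x ahead of the robot, y to its left, z up, the work surface at z = 0. Lengths are in mm, angles in rad, forces in N, time in s.
With the tool pointing down it reaches from about 325 to 1000 mm from the base axis. Payload 5.1 kg.
Tool frame: the origin (TCP) lies on the centre line of the jaws, within the pads' length; the fingertips stand 19 mm ahead of it and the grasp point (between the pads) is the TCP; z points along the fingers, y is the line along which they close (so a half turn about z gives the same grasp; the last joint's range is limited). The gripper opens to 85 mm and grips with 20 to 120 N. Pads are 22 mm wide; open, the fingers measure 114 mm over their backs; the gripper's body (76 mm by 85 mm) begins 54 mm behind the grasp point. The pads swing forward as they close: fully open they stand 13 mm farther back than shut.
Start: joints at [-1.242, 0.124, 1.65, -0, 1.367, -0.083], TCP at [260.136, -595.663, 218.422] pointing down, gripper open.
Joint ranges: [-2.61, 2.61], [-1.02, 2.33], [0.03, 2.71], [-1.35, 4.49], [0.32, 2.68], [-2.91, 2.91]. Speed limits (rad/s): [2.57, 2.57, 3.14, 3.14, 3.14, 3.14].

## Interface

Orientations are given as a unit quaternion [w, x, y, z].
In Python, from station import monitor, viewer, sign_off gives the robot as it stands.
- The arm moves only by the shell command python3 -m creep 'ROWS'. ROWS is JSON, a list of rows, each an object with "dp": the shift along the tool's x, y, z as a fraction of full scale, a list of three; "twist": the turn about the tool's z as a fraction of full scale; "jaw": the closure, from 0 (fully open) to 1 (shut). A call has 1 to 5 rows; each row is the pose to reach, as a shift and turn from the pose commanded when the call began, along the tool's axes at that moment; what a row does not reach only later rows make up. Full scale, the value 1, is 200 mm for a shift and 90 degrees for a turn. A row lasts 1/12 s, in which the tool goes at most 41.7 mm and 7.16 degrees, less where a joint would pass 70% of its speed; a pose out of reach is approached as far as the arm can. A call with a number of a shift or a turn outside -1 to 1 is refused whole. A call with a gripper value outside its range is refused whole. The fingers move at their own pace and stop on an object; the grip force is fixed at half the most. Time passes only in rows, so rows that repeat a pose let the fingers close. It gives the time, the measured TCP pose, the force, the opening and the grip force at its end, in the units of the state.
- monitor.get_state(): the state, without advancing time (a new reading comes with each control period).
- viewer.read_camera(name): name is "side" or "top" or "wrist"; returns a dict with "color" (384x512x3 uint8, red, green, blue), "fx", "fy", "cx", "cy" (pixels), "dist" ([k1, k2, p1, p2, k3] as OpenCV has them; the pictures are not rectified), "world_from_camera" (4x4, takes a point from camera to world coordinates). Camera axes: x right, y down, z forward; pixel columns grow to the right and rows downward; lengths in mm; the calibration is good to about 2 mm. A picture is of the moment at which its call begins. There is no depth.
- sign_off(): hands the job in; it is judged then, once.
The state is a dict: "time_s": time; "q": joint angles; "qd": joint speeds; "joint_torque": joint torques, N m; "eef_pos": TCP position; "tcp_rot": TCP orientation; "wrist_force": force on the tool from outside, world axes, zero at the start; "wrist_torque": the same for the moment, N m; "width": finger opening in mm; "gripper_force": force on a finger pad.
Only numpy, scipy, OpenCV 4.12 (cv2) and the standard library are available. Lean on these libraries where they do the work, as an engineer would, in place of code of your own. Each camera call takes 0.05 s, during which the arm holds its last target. There are 200 camera calls.

## Working session

There is one attempt and no reset: what is moved stays moved. The work goes in short steps, Python scripts to look and compute and a shell command to move; the robot and the scene stay as the last step left them, time stands still between calls to the robot, and variables do not carry over. Pictures are saved under pics/ and viewed, at most 11 in all, crops included, and the job is handed in when it is done.

```bash
mkdir -p pics
cat > h.py <<'E'
import numpy as np, cv2
from station import monitor, viewer
def cam(n,f=None):
    c=viewer.read_camera(n)
    if f: cv2.imwrite('pics/'+f,c['color'][:,:,::-1])
    return c
def ray(c,u,v,z):
    K=np.array([[c['fx'],0,c['cx']],[0,c['fy'],c['cy']],[0,0,1]])
    p=cv2.undistortPoints(np.array([[[u,v]]],float),K,np.array(c['dist'],float))[0,0]
    T=np.array(c['world_from_camera']); d=T[:3,:3]@[p[0],p[1],1]; o=T[:3,3]
    return o+d*(z-o[2])/d[2]
E
python3 - <<'E'
from h import *
for n in('top','side'):
    c=cam(n,n+'1.png'); print(n,np.round(c['world_from_camera'],2).tolist(),c['fx'])
s=monitor.get_state(); print(s)
E
```

```text
top [[-0.02, -1.0, 0.06, 456.01], [-1.0, 0.02, -0.01, 47.39], [0.01, -0.06, -1.0, 1512.59], [0.0, 0.0, 0.0, 1.0]] 495.68070045086296
side [[-0.97, -0.13, 0.22, 316.87], [-0.26, 0.47, -0.85, 878.52], [0.01, -0.88, -0.48, 555.1], [0.0, 0.0, 0.0, 1.0]] 359.58212845595534
{'time_s': 0.1, 'q': array([-1.24158211e+00,  1.24464487e-01,  1.65154551e+00, -2.40516175e-05,
        1.36751652e+00, -8.25970890e-02]), 'qd': array([-0.00089042, -0.0010788 , -0.00171693,  0.00100851, -0.00134932,
       -0.00105144]), 'joint_torque': array([ 8.48792170e-04, -4.24933469e+01, -3.66653824e+01, -1.56506667e-04,
        3.86478685e-03,  1.22880575e-06]), 'eef_pos': array([ 259.95461081, -595.11677194,  217.25528503]), 'tcp_rot': array([-9.58140220e-04,  9.78875266e-01,  2.04456056e-01, -1.30615302e-04]), 'wrist_force': array([ 0.7741847 , -0.38906222,  0.14318251]), 'wrist_torque': array([ 0.04807879, -0.03020518,  0.0294958 ]), 'gripper_force': 0.0, 'width': 85.31134387460132}
```

View pics/top1.png

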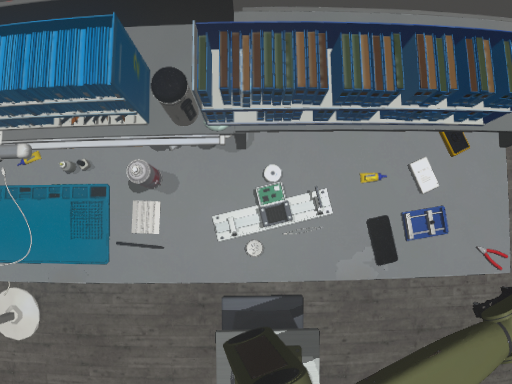

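View pics/side1.png

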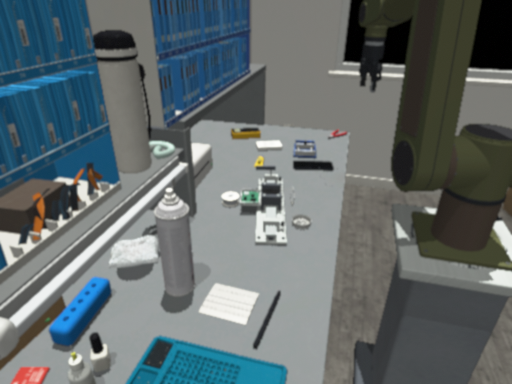

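The top view shows the slide running from (215,228) to (330,203), the carriage near (275,213), and a dark upright near (318,200) that is probably the flag. I'll enlarge that area.

Run:
```python
from h import *
im=cv2.imread('pics/top1.png')[155:265,200:345]
cv2.imwrite('pics/crop1.png',cv2.resize(im,None,fx=5.4,fy=5.4,interpolation=cv2.INTER_CUBIC))
```

```text
(no output)
```

View pics/crop1.png

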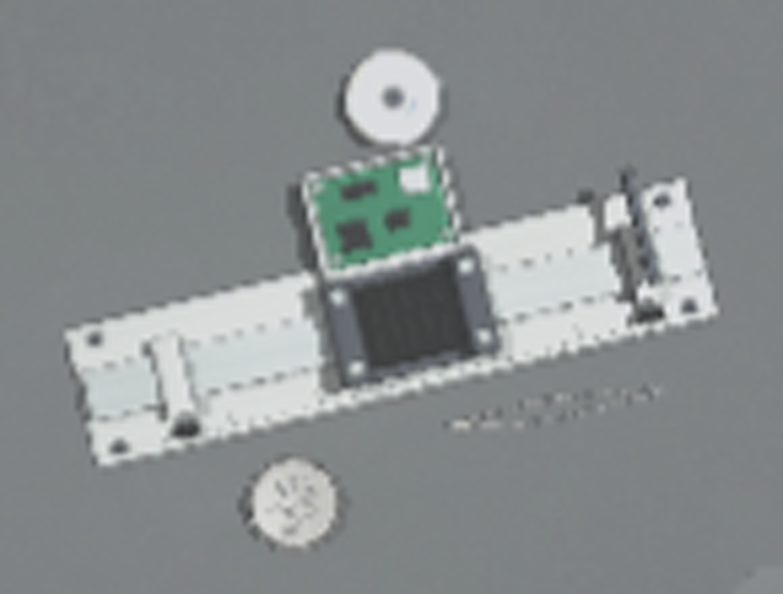

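The flag is at the right-hand (−y) end, near crop (632,262). The pad centre is at crop (412,315), and nothing is in the travel path.

Run:
```python
from h import *
from scipy.spatial.transform import Rotation as R
c=cam('top')
P=lambda x,y,z: ray(c,200+x/5.4-.4,155+y/5.4-.4,z)
k=[P(68,330,12),P(98,465,12),P(718,315,12),P(685,180,12)]
print(np.round(k,1)); 
d=(k[2]+k[3]-k[0]-k[1])/2; print('len',np.linalg.norm(d),'width',np.linalg.norm(k[0]-k[1]),'centre',np.mean(k,0)); d/=np.linalg.norm(d)
pad=P(412,315,50); print('pad',pad,'dir',d,np.degrees(np.arctan2(d[1],d[0])))
fl=P(632,262,44);print('flag',fl,np.dot(fl-pad,d))
s=monitor.get_state(); r=R.from_quat(s['tcp_rot'],scalar_first=True)
print(r.as_matrix().round(3)); print('tool shift to pad z150',(r.inv().apply([pad[0],pad[1],150]-s['eef_pos'])/200).round(3))
print('dir in tool',r.inv().apply(d))
```

```text
[[ 502.8  160.8   12. ]
 [ 427.   145.    12. ]
 [ 505.3 -205.5   12. ]
 [ 582.  -188.6   12. ]]
len 358.7086119020144 width 77.50695057490049 centre [504.28431436 -22.08776519  12.        ]
pad [506.92265838 -30.32153269  50.        ] dir [ 0.21962103 -0.97558526  0.        ] -77.31322485383713
flag [ 534.35513278 -152.85876591   44.        ] 125.5702670386641
[[ 0.916  0.4   -0.001]
 [ 0.4   -0.916  0.002]
 [ 0.    -0.002 -1.   ]]
tool shift to pad z150 [ 2.262 -2.094  0.341]
dir in tool [-0.18918586  0.98193992 -0.00164383]
```

```bash
python3 -m creep '[{"dp":[0.06,-0.055,0],"twist":0,"jaw":1},{"dp":[0.17,-0.157,0],"twist":0,"jaw":1},{"dp":[0.29,-0.268,0],"twist":0,"jaw":1},{"dp":[0.41,-0.38,0],"twist":0,"jaw":1},{"dp":[0.53,-0.49,0],"twist":0,"jaw":1}]' && python3 -m creep '[{"dp":[0.12,-0.111,0],"twist":0,"jaw":1},{"dp":[0.24,-0.222,0],"twist":0,"jaw":1},{"dp":[0.36,-0.333,0],"twist":0,"jaw":1},{"dp":[0.48,-0.444,0],"twist":0,"jaw":1},{"dp":[0.6,-0.555,0],"twist":0,"jaw":1}]' && python3 -m creep '[{"dp":[0.12,-0.111,0],"twist":0,"jaw":1},{"dp":[0.24,-0.222,0],"twist":0,"jaw":1},{"dp":[0.36,-0.333,0],"twist":0,"jaw":1},{"dp":[0.48,-0.444,0],"twist":0,"jaw":1},{"dp":[0.6,-0.555,0],"twist":0,"jaw":1}]' && python3 -m creep '[{"dp":[0.12,-0.111,0],"twist":0.06,"jaw":1},{"dp":[0.24,-0.222,0],"twist":0.12,"jaw":1},{"dp":[0.36,-0.333,0],"twist":0.121,"jaw":1},{"dp":[0.42,-0.39,0],"twist":0.121,"jaw":1},{"dp":[0.42,-0.39,0],"twist":0.121,"jaw":1}]'
python3 - <<'E'
from h import *
c=cam('wrist','w1.png'); s=monitor.get_state(); print(s)
E
```

```text
time_s: 0.57
eef_pos: [318.2, -461.9, 217.9]
tcp_rot: [-0.0, 0.979, 0.204, -0.0]
wrist_force: [0.8, -0.4, 0.5]
width: 25.6
gripper_force: 0.0
time_s: 0.98
eef_pos: [383.8, -312.0, 218.1]
tcp_rot: [-0.0, 0.979, 0.204, -0.0]
wrist_force: [0.9, 0.4, 1.3]
width: 0.4
gripper_force: 0.0
time_s: 1.4
eef_pos: [449.3, -162.3, 218.2]
tcp_rot: [-0.0, 0.979, 0.204, -0.0]
wrist_force: [0.6, -0.3, -0.4]
width: -0.1
gripper_force: 0.0
time_s: 1.82
eef_pos: [495.5, -56.1, 218.1]
tcp_rot: [-0.0, 0.994, 0.113, -0.0]
wrist_force: [0.3, -0.6, -0.4]
width: -0.2
gripper_force: 0.0
{'time_s': 1.8667, 'q': array([-2.23451317e-01, -2.18784134e-01,  1.98114220e+00, -2.60646746e-04,
        1.38001260e+00,  1.12246132e+00]), 'qd': array([-4.34373532e-02, -7.34060386e-03,  8.15992845e-03, -1.10951062e-02,
        5.36293899e-05, -1.00708592e-02]), 'joint_torque': array([ 1.14493992e+00, -2.64401060e+01, -3.68917286e+01,  1.29901394e-01,
       -2.21543043e-02,  8.23782175e-02]), 'eef_pos': array([494.94286691, -57.58298968, 218.06187607]), 'tcp_rot': array([-7.42271953e-06,  9.93682211e-01,  1.12229654e-01, -4.09441517e-04]), 'wrist_force': array([ 0.33661615, -0.45417976,  2.06593751]), 'wrist_torque': array([-0.04529397,  0.03325483, -0.0261568 ]), 'gripper_force': 0.0, 'width': 0.028639662747801397}
```

View pics/w1.png

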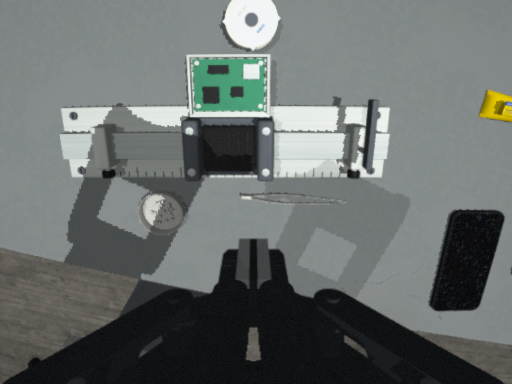

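The wrist view is lined up with the rail. The pad centre is near (229,149), the flagged stop block near (354,148) with its flag at (371,135), and the plain stop near (102,150).

```bash
cat > m.py <<'E'
from h import *
from scipy.spatial.transform import Rotation as R
c=cam('wrist'); s=monitor.get_state(); r=R.from_quat(s['tcp_rot'],scalar_first=True)
p=ray(c,229,149,50); q=ray(c,229,149,62)
f=ray(c,354,148,44)
L=ray(c,183,120,62);Rr=ray(c,274,120,62); print('carriage length',np.linalg.norm(L-Rr),'mid',(L+Rr)/2)
print('pad',p,'flag',f,'dist',np.linalg.norm((f-p)[:2]),'tool dist',r.inv().apply(f-p))
print('rel',(r.inv().apply(p-s['eef_pos'])).round(1),s['eef_pos'])
E
python3 m.py
```

```text
carriage length 84.51575367963578 mid [534.98247986 -25.41222788  62.        ]
pad [505.81045152 -31.17345738  50.        ] flag [ 533.99532514 -153.77402371   44.        ] dist 125.79859285642078 tool dist [  0.34068276 125.79758043   6.01154377]
rel [ 17.1 -24.2 168. ] [494.65878259 -58.53405224 218.04990083]
```

```bash
python3 -m creep '[{"dp":[0.085,-0.12,0],"twist":0,"jaw":1},{"dp":[0.085,-0.12,0.15],"twist":0,"jaw":1},{"dp":[0.085,-0.12,0.3],"twist":0,"jaw":1},{"dp":[0.085,-0.12,0.4],"twist":0,"jaw":1},{"dp":[0.085,-0.12,0.4],"twist":0,"jaw":1}]' && python3 -m creep '[{"dp":[0,0,0.1],"twist":0,"jaw":1},{"dp":[0,0,0.2],"twist":0,"jaw":1},{"dp":[0,0,0.24],"twist":0,"jaw":1},{"dp":[0,0,0.24],"twist":0,"jaw":1},{"dp":[0,0,0.24],"twist":0,"jaw":1}]'
python3 - <<'E'
from h import *
cam('wrist','w2.png'); print(monitor.get_state()['eef_pos'])
E
```

```text
time_s: 2.33
eef_pos: [502.2, -32.3, 132.9]
tcp_rot: [-0.001, 0.994, 0.11, -0.005]
wrist_force: [-0.7, 0.1, -0.8]
width: 0.2
gripper_force: 0.0
time_s: 2.75
eef_pos: [506.5, -32.3, 91.3]
tcp_rot: [0.0, 0.994, 0.11, 0.0]
wrist_force: [0.3, -0.8, -0.2]
width: 0.3
gripper_force: 0.0
[507.11514633 -32.28462358  92.00912109]
```

View pics/w2.png

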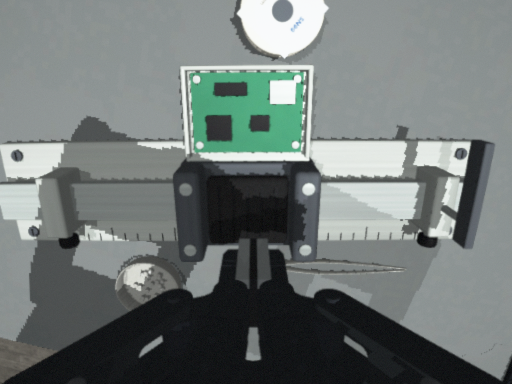

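The closed fingertips, near (254,245), sit between the ridges and over the pad line. I'll lower them in small steps.

```bash
python3 -m creep '[{"dp":[0,0,0.05],"twist":0,"jaw":1},{"dp":[0,0,0.09],"twist":0,"jaw":1},{"dp":[0,0,0.11],"twist":0,"jaw":1},{"dp":[0,0,0.125],"twist":0,"jaw":1},{"dp":[0,0,0.125],"twist":0,"jaw":1}]' && python3 -m creep '[{"dp":[0,0,0],"twist":0,"jaw":1},{"dp":[0,0,0],"twist":0,"jaw":1}]'
```

```text
time_s: 3.22
eef_pos: [505.5, -31.5, 64.3]
tcp_rot: [-0.0, 0.994, 0.111, -0.001]
wrist_force: [0.3, -0.8, -0.0]
width: -0.2
gripper_force: 0.0
time_s: 3.38
eef_pos: [506.4, -31.7, 65.6]
tcp_rot: [0.0, 0.994, 0.111, 0.0]
wrist_force: [0.2, -0.3, -0.1]
width: -0.1
gripper_force: 0.0
```

```bash
python3 -m creep '[{"dp":[0,0,0.01],"twist":0,"jaw":1},{"dp":[0,0,0.01],"twist":0,"jaw":1},{"dp":[0,0,0.01],"twist":0,"jaw":1}]' && python3 -m creep '[{"dp":[0,0,0.01],"twist":0,"jaw":1},{"dp":[0,0,0.01],"twist":0,"jaw":1},{"dp":[0,0,0.01],"twist":0,"jaw":1}]'
python3 - <<'E'
from h import *
cam('wrist','w3.png');im=cam('side')['color'][180:240,245:305,::-1];
cv2.imwrite('pics/s3.png',cv2.resize(im,None,fx=9,fy=9,interpolation=cv2.INTER_CUBIC)); print(monitor.get_state()['wrist_force'])
E
```

```text
time_s: 3.63
eef_pos: [506.2, -31.7, 63.4]
tcp_rot: [-0.0, 0.994, 0.111, 0.0]
wrist_force: [0.2, 0.5, 0.6]
width: 0.0
gripper_force: 0.0
time_s: 3.88
eef_pos: [506.1, -31.7, 61.3]
tcp_rot: [-0.0, 0.994, 0.111, -0.0]
wrist_force: [-0.1, 0.5, -0.4]
width: 0.1
gripper_force: 0.0
[ 1.01927337 -0.6336783  -0.1991515 ]
```

View pics/w3.png

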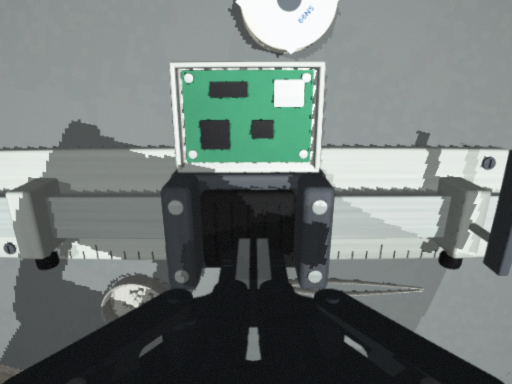

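Run:
```python
from h import *
c=cam('wrist'); s=monitor.get_state(); p=s['eef_pos']; T=np.array(c['world_from_camera']); print(T.round(2).tolist(),p)
K=np.array([[c['fx'],0,c['cx']],[0,c['fy'],c['cy']],[0,0,1]]); W=np.linalg.inv(T)
for dz in(-23,-19,-10,0,10):
    q=W[:3,:3]@(p+[0,0,dz])+W[:3,3]
    print(dz,cv2.projectPoints(q[None],np.zeros(3),np.zeros(3),K,np.array(c['dist'],float))[0].ravel())
for v in(195,230,268): print(v,ray(c,248,v,50),ray(c,248,v,62))
```

```text
[[0.22, -0.93, -0.3, 584.25], [-0.98, -0.21, -0.07, -14.4], [-0.0, 0.31, -0.95, 216.37], [0.0, 0.0, 0.0, 1.0]] [506.21700666 -31.70120434  61.45819072]
-23 [252.42847247 225.00404909]
-19 [252.41857918 227.86895361]
-10 [252.39483979 234.74818607]
0 [252.36576799 243.18187644]
10 [252.33340228 252.58319164]
195 [527.723125   -24.46828253  50.        ] [531.80038445 -23.7421759   62.        ]
230 [507.81075016 -28.85940266  50.        ] [513.32423045 -27.81657749  62.        ]
268 [484.3497364  -34.02768431  50.        ] [491.55539038 -32.61208623  62.        ]
```

View pics/s3.png

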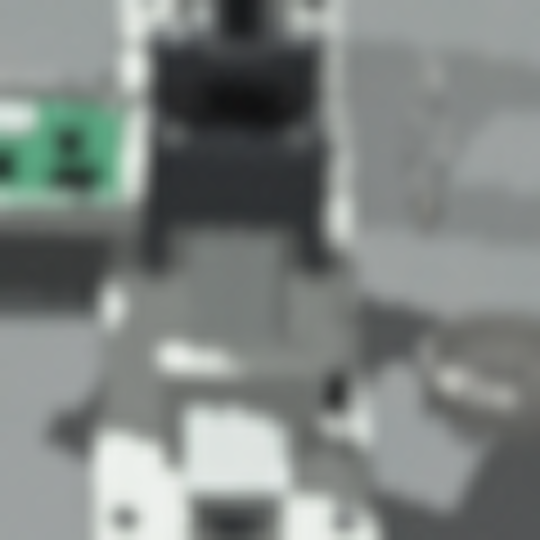

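The fingers are inside the saddle, with tips near (254,238) in the wrist view, but there is no force yet. The tips are still above the pad, so I'll carry on down until I see force.

```bash
for i in 1; do python3 -m creep '[{"dp":[0,0,0.01],"twist":0,"jaw":1},{"dp":[0,0,0.01],"twist":0,"jaw":1},{"dp":[0,0,0.01],"twist":0,"jaw":1}]'; done; python3 -m creep '[{"dp":[0,0,0.01],"twist":0,"jaw":1},{"dp":[0,0,0.01],"twist":0,"jaw":1},{"dp":[0,0,0.01],"twist":0,"jaw":1}]'; python3 -m creep '[{"dp":[0,0,0.01],"twist":0,"jaw":1},{"dp":[0,0,0.01],"twist":0,"jaw":1},{"dp":[0,0,0.01],"twist":0,"jaw":1}]'
```

```text
time_s: 4.28
eef_pos: [506.0, -31.7, 59.2]
tcp_rot: [-0.0, 0.994, 0.111, -0.0]
wrist_force: [0.2, -0.1, -0.0]
width: 0.3
gripper_force: 0.0
time_s: 4.53
eef_pos: [506.1, -31.6, 57.2]
tcp_rot: [-0.0, 0.994, 0.111, -0.0]
wrist_force: [0.2, -0.2, -0.7]
width: 0.3
gripper_force: 0.0
time_s: 4.78
eef_pos: [506.1, -31.6, 55.2]
tcp_rot: [-0.0, 0.994, 0.111, -0.0]
wrist_force: [0.9, 0.3, -0.1]
width: -0.2
gripper_force: 0.0
```

```bash
python3 -m creep '[{"dp":[0,0,0.01],"twist":0,"jaw":1},{"dp":[0,0,0.01],"twist":0,"jaw":1},{"dp":[0,0,0.01],"twist":0,"jaw":1}]';  python3 -m creep '[{"dp":[0,0,0.01],"twist":0,"jaw":1},{"dp":[0,0,0.01],"twist":0,"jaw":1},{"dp":[0,0,0.01],"twist":0,"jaw":1}]'
python3 - <<'E'
from h import *
cam('wrist','w4.png')
E
```

```text
time_s: 5.03
eef_pos: [506.1, -31.6, 53.3]
tcp_rot: [-0.0, 0.994, 0.111, -0.0]
wrist_force: [0.3, 0.2, 0.4]
width: -0.0
gripper_force: 0.0
time_s: 5.28
eef_pos: [506.0, -31.7, 51.2]
tcp_rot: [-0.0, 0.994, 0.111, -0.0]
wrist_force: [0.1, -0.9, -0.2]
width: 0.1
gripper_force: 0.0
```

View pics/w4.png

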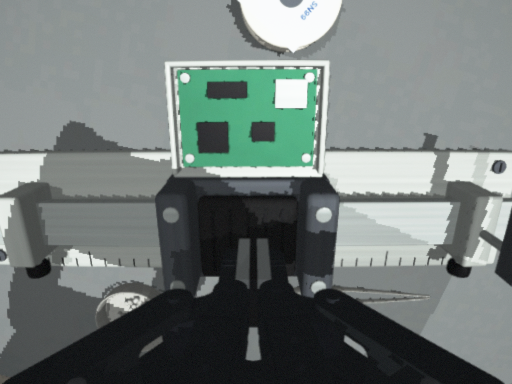

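The tips are still around (254,238) over the dark pad, whose rows run about 198–275. They aren't touching it yet. I'll check the height scale against the known sizes.

Run:
```python
from h import *
c=cam('wrist'); print(monitor.get_state()['eef_pos'],c['fx'],c['world_from_camera'][2][3])
D=lambda a,b,z: np.linalg.norm(ray(c,*a,z)-ray(c,*b,z))
for dz in(0,-5,-10,-15,-20):
    print(dz,'ridge88',D((159,215),(338,215),62+dz),'tray62',D((247,62),(247,178),41+dz), 'saddle56',D((190,215),(303,215),62+dz),'flagblock gap',D((28,215),(465,215),44+dz))
```

```text
[506.18531481 -31.68124623  51.40781381] 331.3861274562387 206.29836610545317
0 ridge88 84.61790775988622 tray62 56.839818125315304 saddle56 53.242487835273046 flagblock gap 239.41050870890157
-5 ridge88 87.54995439505211 tray62 58.559127863956434 saddle56 55.0873627729547 flagblock gap 246.78613775723545
-10 ridge88 90.482001030218 tray62 60.27843760259757 saddle56 56.93223771063638 flagblock gap 254.16176680556933
-15 ridge88 93.41404766538389 tray62 61.9977473412387 saddle56 58.77711264831805 flagblock gap 261.5373958539032
-20 ridge88 96.34609430054981 tray62 63.71705707987995 saddle56 60.62198758599972 flagblock gap 268.91302490223717
```

```bash
python3 -m creep '[{"dp":[0,0,0.01],"twist":0,"jaw":1},{"dp":[0,0,0.01],"twist":0,"jaw":1},{"dp":[0,0,0.01],"twist":0,"jaw":1}]';  python3 -m creep '[{"dp":[0,0,0.01],"twist":0,"jaw":1},{"dp":[0,0,0.01],"twist":0,"jaw":1},{"dp":[0,0,0.01],"twist":0,"jaw":1}]'
```

```text
time_s: 5.63
eef_pos: [506.0, -31.7, 49.2]
tcp_rot: [-0.0, 0.994, 0.111, -0.0]
wrist_force: [-0.4, -0.8, 0.0]
width: -0.1
gripper_force: 0.0
time_s: 5.88
eef_pos: [506.1, -31.6, 47.3]
tcp_rot: [-0.0, 0.994, 0.111, -0.0]
wrist_force: [-0.5, -0.1, 0.8]
width: 0.4
gripper_force: 0.0
```

```bash
python3 -m creep '[{"dp":[0,0,0.01],"twist":0,"jaw":1},{"dp":[0,0,0.01],"twist":0,"jaw":1},{"dp":[0,0,0.01],"twist":0,"jaw":1}]';  python3 -m creep '[{"dp":[0,0,0.01],"twist":0,"jaw":1},{"dp":[0,0,0.01],"twist":0,"jaw":1},{"dp":[0,0,0.01],"twist":0,"jaw":1}]'
python3 - <<'E'
from h import *
c=cam('side'); im=c['color']; p=monitor.get_state()['eef_pos']
T=np.array(c['world_from_camera']);W=np.linalg.inv(T);K=np.array([[c['fx'],0,c['cx']],[0,c['fy'],c['cy']],[0,0,1]])
P=lambda q:cv2.projectPoints((W[:3,:3]@np.array(q)+W[:3,3])[None],np.zeros(3),np.zeros(3),K,np.array(c['dist'],float))[0].ravel()
print('tcp',P(p),'tip',P(p-[0,0,19]),'pad',P([506,-31,50]))
im=im[90:240,180:360,::-1]
cv2.imwrite('pics/s4.png',cv2.resize(im,None,fx=4,fy=4,interpolation=cv2.INTER_CUBIC))
E
```

```text
time_s: 6.13
eef_pos: [506.1, -31.7, 45.3]
tcp_rot: [-0.0, 0.994, 0.111, -0.0]
wrist_force: [0.2, 0.4, -0.6]
width: -0.0
gripper_force: 0.0
time_s: 6.38
eef_pos: [506.1, -31.6, 43.3]
tcp_rot: [-0.0, 0.994, 0.111, -0.0]
wrist_force: [-0.2, -0.4, 1.3]
width: -0.0
gripper_force: 0.0
tcp [270.41668349 193.90638465] tip [270.22789889 199.50024681] pad [270.47725058 192.03143408]
```

View pics/s4.png

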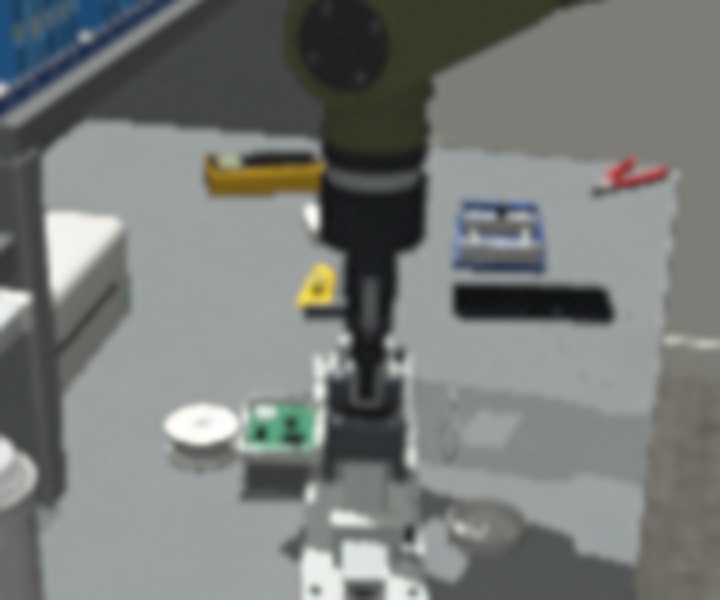

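The side view shows the fingertips at crop (366,408), just above pad level. They stand about 25 mm higher than the reported TCP implies, so I'll go by force from here.

```bash
python3 -m creep '[{"dp":[0,0,0.01],"twist":0,"jaw":1},{"dp":[0,0,0.01],"twist":0,"jaw":1},{"dp":[0,0,0.01],"twist":0,"jaw":1}]';  python3 -m creep '[{"dp":[0,0,0.01],"twist":0,"jaw":1},{"dp":[0,0,0.01],"twist":0,"jaw":1},{"dp":[0,0,0.01],"twist":0,"jaw":1}]'
```

```text
time_s: 6.68
eef_pos: [506.1, -31.7, 41.3]
tcp_rot: [-0.0, 0.994, 0.111, -0.0]
wrist_force: [-0.6, 0.1, -0.6]
width: 0.2
gripper_force: 0.0
time_s: 6.93
eef_pos: [506.1, -31.6, 39.2]
tcp_rot: [-0.0, 0.994, 0.111, -0.0]
wrist_force: [-0.3, -0.0, -0.7]
width: -0.1
gripper_force: 0.0
```

```bash
python3 -m creep '[{"dp":[0,0,0.01],"twist":0,"jaw":1},{"dp":[0,0,0.01],"twist":0,"jaw":1},{"dp":[0,0,0.01],"twist":0,"jaw":1}]';  python3 -m creep '[{"dp":[0,0,0.01],"twist":0,"jaw":1},{"dp":[0,0,0.01],"twist":0,"jaw":1},{"dp":[0,0,0.01],"twist":0,"jaw":1}]'
```

```text
time_s: 7.18
eef_pos: [506.1, -31.7, 37.3]
tcp_rot: [-0.0, 0.994, 0.111, -0.0]
wrist_force: [-0.1, 0.2, 0.9]
width: -0.4
gripper_force: 0.0
time_s: 7.43
eef_pos: [506.4, -31.7, 36.1]
tcp_rot: [0.0, 0.994, 0.111, 0.0]
wrist_force: [-2.3, 0.3, 4.2]
width: 0.4
gripper_force: 2.3
```

Contact came at TCP z ≈ 36.5. Next I'll press about 7 mm further.

```bash
python3 -m creep '[{"dp":[0,0,0.01],"twist":0,"jaw":1},{"dp":[0,0,0.015],"twist":0,"jaw":1},{"dp":[0,0,0.02],"twist":0,"jaw":1},{"dp":[0,0,0.02],"twist":0,"jaw":1}]';  python3 -m creep '[{"dp":[0,0,0.005],"twist":0,"jaw":1},{"dp":[0,0,0.01],"twist":0,"jaw":1},{"dp":[0,0,0.01],"twist":0,"jaw":1},{"dp":[0,0,0.01],"twist":0,"jaw":1}]'
```

```text
time_s: 7.77
eef_pos: [506.6, -31.8, 32.8]
tcp_rot: [0.0, 0.994, 0.111, -0.0]
wrist_force: [-4.4, 1.1, 10.6]
width: -0.3
gripper_force: 5.2
time_s: 8.1
eef_pos: [506.6, -31.9, 31.1]
tcp_rot: [0.0, 0.994, 0.111, -0.0]
wrist_force: [-5.4, 0.0, 11.8]
width: 0.1
gripper_force: 5.5
```

The plateau force of about 11 N means the brake is free. Now I'll push along tool +y.

```bash
python3 -m creep '[{"dp":[0,0.01,0.003],"twist":0,"jaw":1},{"dp":[0,0.03,0.003],"twist":0,"jaw":1},{"dp":[0,0.05,0.003],"twist":0,"jaw":1},{"dp":[0,0.075,0.003],"twist":0,"jaw":1},{"dp":[0,0.1,0.003],"twist":0,"jaw":1}]';  python3 -m creep '[{"dp":[0,0.025,0],"twist":0,"jaw":1},{"dp":[0,0.05,0],"twist":0,"jaw":1},{"dp":[0,0.075,0],"twist":0,"jaw":1},{"dp":[0,0.1,0],"twist":0,"jaw":1},{"dp":[0,0.12,0],"twist":0,"jaw":1}]'
python3 m.py >/dev/null
python3 - <<'E'
from h import *
im=cam('wrist','w5.png')
E
```

```text
time_s: 8.52
eef_pos: [511.1, -51.6, 31.1]
tcp_rot: [0.0, 0.994, 0.111, -0.0]
wrist_force: [-7.1, -0.3, 14.4]
width: 0.4
gripper_force: 7.1
time_s: 8.93
eef_pos: [516.5, -75.3, 31.1]
tcp_rot: [0.0, 0.994, 0.111, 0.0]
wrist_force: [-5.7, 1.3, 14.2]
width: -0.0
gripper_force: 6.8
```

View pics/w5.png

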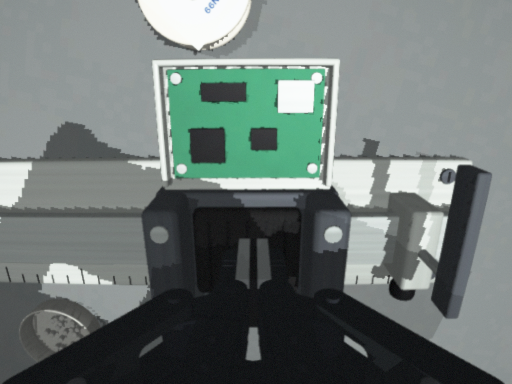

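The carriage is travelling with the fingers. Its right ridge edge is at (348,240) and the stop block starts at about (390,240), so roughly 28 mm remain.

```bash
python3 -m creep '[{"dp":[0,0.02,0],"twist":0,"jaw":1},{"dp":[0,0.045,0],"twist":0,"jaw":1},{"dp":[0,0.07,0],"twist":0,"jaw":1},{"dp":[0,0.09,0],"twist":0,"jaw":1},{"dp":[0,0.105,0],"twist":0,"jaw":1}]';  python3 -m creep '[{"dp":[0,0.01,0],"twist":0,"jaw":1},{"dp":[0,0.02,0],"twist":0,"jaw":1},{"dp":[0,0.03,0],"twist":0,"jaw":1},{"dp":[0,0.035,0],"twist":0,"jaw":1},{"dp":[0,0.035,0],"twist":0,"jaw":1}]'
```

```text
time_s: 9.45
eef_pos: [521.2, -95.8, 31.0]
tcp_rot: [0.0, 0.994, 0.111, 0.0]
wrist_force: [-5.0, 0.3, 12.8]
width: 0.3
gripper_force: 6.6
time_s: 9.87
eef_pos: [522.8, -102.8, 31.1]
tcp_rot: [0.001, 0.994, 0.111, 0.0]
wrist_force: [-5.3, -0.4, 12.5]
width: -0.1
gripper_force: 6.2
```

```bash
python3 -m creep '[{"dp":[0,0.01,0],"twist":0,"jaw":1},{"dp":[0,0.02,0],"twist":0,"jaw":1},{"dp":[0,0.02,0],"twist":0,"jaw":1}]'; python3 -m creep '[{"dp":[0,0.01,0],"twist":0,"jaw":1},{"dp":[0,0.02,0],"twist":0,"jaw":1},{"dp":[0,0.02,0],"twist":0,"jaw":1}]'
```

```text
time_s: 10.12
eef_pos: [523.7, -106.7, 31.1]
tcp_rot: [0.001, 0.994, 0.111, 0.0]
wrist_force: [-4.8, -1.1, 12.1]
width: 0.2
gripper_force: 6.2
time_s: 10.37
eef_pos: [524.5, -110.1, 31.1]
tcp_rot: [0.0, 0.994, 0.111, 0.0]
wrist_force: [-5.4, 0.6, 13.5]
width: -0.2
gripper_force: 6.5
```

```bash
cat > g.py <<'E'
from h import *
c=cam('wrist'); g=cv2.cvtColor(c['color'],cv2.COLOR_RGB2GRAY)
for r in(225,245,260): print(r,g[r,296:420:3].tolist())
E
python3 g.py; python3 -m creep '[{"dp":[0,0.01,0],"twist":0,"jaw":1},{"dp":[0,0.02,0],"twist":0,"jaw":1},{"dp":[0,0.02,0],"twist":0,"jaw":1}]'; python3 g.py
```

```text
225 [35, 24, 41, 31, 36, 34, 54, 72, 83, 88, 91, 88, 97, 90, 94, 92, 94, 83, 91, 214, 216, 216, 216, 116, 38, 37, 36, 57, 104, 108, 108, 108, 167, 226, 226, 227, 226, 227, 224, 151, 148, 149]
245 [20, 19, 37, 33, 36, 37, 66, 79, 89, 89, 89, 93, 89, 90, 92, 91, 87, 82, 207, 213, 213, 212, 155, 33, 33, 33, 43, 100, 108, 108, 108, 144, 190, 191, 192, 192, 192, 185, 126, 126, 125, 124]
260 [17, 32, 33, 32, 32, 37, 39, 40, 41, 43, 41, 42, 40, 43, 41, 40, 41, 101, 156, 70, 72, 73, 33, 31, 35, 33, 73, 90, 90, 93, 98, 189, 190, 190, 189, 189, 190, 128, 127, 126, 130, 128]
time_s: 10.67
eef_pos: [525.6, -112.4, 31.1]
tcp_rot: [-0.001, 0.994, 0.11, 0.001]
wrist_force: [-4.2, 7.9, 14.0]
width: -0.3
gripper_force: 6.7
225 [38, 35, 28, 33, 56, 72, 86, 89, 88, 91, 89, 87, 92, 91, 95, 81, 85, 194, 217, 216, 216, 101, 35, 34, 35, 73, 107, 109, 108, 108, 206, 226, 226, 226, 225, 227, 226, 194, 149, 149, 148, 148]
245 [42, 31, 34, 36, 64, 78, 87, 86, 89, 97, 95, 89, 91, 93, 86, 81, 154, 212, 212, 213, 161, 32, 31, 33, 51, 90, 97, 105, 107, 162, 190, 188, 188, 190, 190, 187, 154, 125, 127, 127, 126, 125]
260 [37, 33, 32, 33, 40, 41, 41, 42, 43, 43, 41, 39, 41, 38, 39, 88, 175, 70, 71, 72, 34, 33, 32, 33, 80, 89, 91, 92, 123, 188, 187, 187, 189, 188, 189, 170, 125, 127, 127, 126, 128, 123]
```

The force along the rail jumped to about 8 N, and the carriage stopped following the tool, so it is against the stop. I'll give one more small push to confirm, then lift.

```bash
python3 -m creep '[{"dp":[0,0.01,0],"twist":0,"jaw":1},{"dp":[0,0.015,0],"twist":0,"jaw":1},{"dp":[0,0.015,0],"twist":0,"jaw":1},{"dp":[0,0.015,0],"twist":0,"jaw":1}]'; python3 g.py; python3 -m creep '[{"dp":[0,0.0,-0.01],"twist":0,"jaw":1},{"dp":[0,0,-0.03],"twist":0,"jaw":1},{"dp":[0,0,-0.06],"twist":0,"jaw":1},{"dp":[0,0,-0.1],"twist":0,"jaw":1},{"dp":[0,0,-0.15],"twist":0,"jaw":1}]'; python3 -m creep '[{"dp":[0,0.0,-0.05],"twist":0,"jaw":1},{"dp":[0,0,-0.15],"twist":0,"jaw":1},{"dp":[0,0,-0.3],"twist":0,"jaw":1},{"dp":[0,0,-0.4],"twist":0,"jaw":1},{"dp":[0,0,-0.4],"twist":0,"jaw":1}]'
python3 - <<'E'
from h import *
cam('wrist','w6.png')
E
```

```text
time_s: 11.05
eef_pos: [526.7, -115.3, 31.1]
tcp_rot: [-0.001, 0.994, 0.11, 0.001]
wrist_force: [-2.8, 7.7, 12.0]
width: 0.1
gripper_force: 6.1
225 [34, 43, 78, 92, 102, 92, 88, 92, 88, 88, 91, 91, 90, 79, 96, 205, 215, 216, 212, 33, 33, 36, 53, 104, 110, 109, 111, 137, 226, 226, 226, 225, 226, 227, 226, 205, 149, 148, 148, 151, 149, 148]
245 [34, 48, 71, 82, 88, 87, 98, 132, 114, 94, 92, 92, 81, 82, 145, 210, 211, 212, 66, 34, 32, 36, 81, 93, 91, 91, 102, 188, 187, 187, 186, 186, 187, 185, 168, 126, 126, 124, 124, 125, 126, 126]
260 [34, 35, 42, 43, 40, 43, 44, 40, 38, 40, 43, 41, 41, 94, 129, 70, 72, 64, 30, 32, 33, 59, 88, 90, 90, 93, 185, 188, 189, 188, 188, 189, 189, 184, 126, 124, 126, 126, 127, 125, 124, 124]
time_s: 11.52
eef_pos: [524.6, -116.4, 58.6]
tcp_rot: [-0.0, 0.994, 0.111, -0.001]
wrist_force: [0.5, 0.1, -0.4]
width: -0.0
gripper_force: 0.0
time_s: 11.93
eef_pos: [528.6, -117.8, 145.3]
tcp_rot: [0.002, 0.994, 0.111, 0.005]
wrist_force: [0.5, -0.1, 0.7]
width: 0.0
gripper_force: 0.0
```

View pics/w6.png

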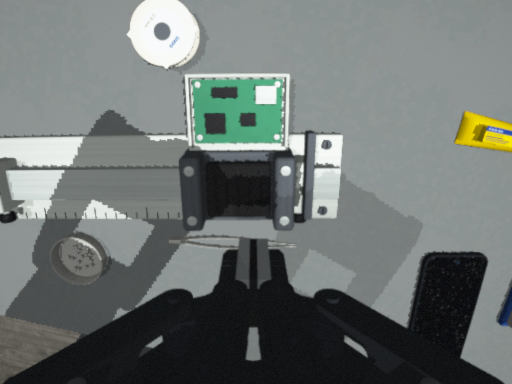

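The carriage's right ridge edge, at about (296,190), sits against the flagged stop block with the flag at (309,175). The arm is clear, and the loose objects look undisturbed. I'll let it settle and hand in.

```bash
python3 -m creep '[{"dp":[0,0,0],"twist":0,"jaw":1},{"dp":[0,0,0],"twist":0,"jaw":1},{"dp":[0,0,0],"twist":0,"jaw":1},{"dp":[0,0,0],"twist":0,"jaw":1}]'; python3 -c "
from station import sign_off
print(sign_off())"
```

```text
time_s: 12.32
eef_pos: [524.4, -116.3, 137.3]
tcp_rot: [-0.001, 0.994, 0.111, -0.001]
wrist_force: [-0.1, -0.2, -0.1]
width: -0.1
gripper_force: 0.0
the job is handed in; nothing more can be done
None
```

I pushed the carriage with its pad pressed down to the flagged stop, felt it come up against the block, lifted off and handed the job in at 12.3 s; sign-off gave no verdict.

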